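Third hand on a gauge joint

TASK

Be my third hand while I clamp this joint: take the vacuum gauge head by its round grey housing, seat it upright and square over the centering ring on the spring-like bellows in the toggle-clamp fixture, and press it down against the ring with a steady push of about 12 N. Keep that push steady for a good two seconds, never squash the bellows hard, tip the gauge over or shift the other parts lying about, and finish while still gripping the housing and pressing, with your fingers up clear of the flanges so that the clamp can go round them.

Things in the scene. Friction and masses are not known exactly. Their poses are not given: they have to be found in the camera images.
- gauge: Loose gauge head, 0.2-0.31 kg, upright on the shelf, round. Origin: centre of its flange's underside; z up its axis. Stainless flange 40 mm wide, 4 thick, with a 26 mm bore 7 deep from below; neck 28 mm wide from 9 to 31 mm up; aluminium collar 45 wide, 31 to 37 up; grey round housing 42 wide, 37 to 100 up (grip at about 70); 17 mm connector on top to 112 mm.
- ring: Loose centering ring, 30 g, already in the bellows' top flange. Origin: centre of its underside; z up. Lower lip 24 mm wide to 4 mm up, black O-ring 36 wide 4 to 9 up, upper lip 24 wide tapering to 20, 9 to 13 up. The gauge's bore slips over the upper lip with 1 mm play all round; seated on the O-ring, the gauge's origin is 9 mm above the ring's (13 if perched on the lip).
- bellows_face (a point): Centre of the upper face of the bellows' top flange (stainless, 40 mm wide, 26 mm bore), 90 mm above the shelf when unloaded; z up. It goes down with the bellows. The seated ring's origin is 4 mm below it, the seated gauge's 5 mm above it.
- bellows (a joint): How far the bellows is shortened, in m: 0 unloaded, 0.015 fully squashed. It moves straight down as a spring of 2 N per mm: 12 N in all on the ring shortens it by about 6 mm, about 1.2 mm of that from the gauge's own weight.
- fixture: Fixed aluminium base plate 190 x 90 x 12 mm near the shelf's far edge; its closed toggle clamp holds the foot of an upright stainless bellows 36 mm wide. Origin: on the bellows' axis at shelf height; z up, x from the bellows to the clamp, whose black handle ends 190 mm out and stays below 55 mm. The plate spans x -45 to 145 mm. Place and yaw vary.
- clamp_half: Bystander: loose half of an aluminium flange clamp with a black rubber rim, a half ring 66 mm across the rim (78 over its lugs), 16 mm high. Origin: centre of the half circle, at shelf height.
- gasket: Bystander: loose flat copper gasket ring, 48 mm outside, 37 inside, 2.5 thick. Origin: centre of its underside.
- stud_tray: Bystander: loose shallow steel tray 180 x 75 mm, 16 high, with three long steel studs, up to 18 mm high. Origin: centre of its underside; x along its length.
Mind the look-alikes: they are no part of the job. What is shaped like the gauge but purple is not meant. What is shaped like the ring but orange or red is not meant.

How it is judged:
On the way:
1. the gauge, held by its housing and seated square on the ring, is pressed down with 7 to 17 N (bellows shortened by 3.5 to 8.5 mm) for 1.5 s on end (horizontal distance between gauge and ring below 0.0025 m and z of gauge in the frame of ring between 0.0075 and 0.0105 m and horizontal distance between ring and bellows_face below 0.0025 m and z of ring in the frame of bellows_face below -0.002 m and angle between each of gauge, ring's own z axis and vertical below 0.06 rad and contact force between gauge and ring above 5 N and value of joint bellows between 0.0035 and 0.0085 m and contact force between the fingers and gauge above 3 N and z of the grasp point in the frame of gauge between 0.036 and 0.102 m and contact force between the arm and fixture below 0.3 N and contact force between the arm and ring below 0.3 N and linear speed of gauge below 0.01 m/s), for 1.5 s.
At the end, for the whole second after the job is handed in: Gauge gripped by its housing (grasp point 36 to 102 mm above its sealing face), at rest, within 0.06 rad of upright, seated on the ring (axes within 2.5 mm), ring still in the bellows, pressed down with 7 to 17 N in all (bellows shortened by 3.5 to 8.5 mm); the arm touches neither ring nor fixture (all of step 1); the arm keeps its last pose, push and grip.
It fails at once if the bellows is squashed by more than 12.5 mm (25 N) (value of joint bellows above 0.0125 m).
It fails at once if the gauge is tipped by more than 0.5 rad (angle between gauge's own z axis and vertical above 0.5 rad).
It fails at once if a bystander is shifted by more than 15 mm (distance of any of clamp_half, gasket, stud_tray from where it was at the start of the episode above 0.015 m).
It also fails if it takes over 45 s, if anything falls off the work surface, if the arm or the gripper's body presses on something with over 40 N, if the wrist force passes 120 N, or if a joint passes its speed limit or range.

ROBOT

A 6-joint arm with a two-finger parallel gripper is mounted at the origin on the work surface. World frame = base frame: x ahead of the robot, y to its left, z up, the work surface at z = 0. Lengths are in m, angles in rad, forces in N, time in s.
With the tool pointing down it reaches from about 0.25 to 0.775 m from the base axis. Payload 4 kg.
Tool frame: the origin (TCP) lies at the very end of the fingers, on their centre line; the grasp point (between the pads) lies hold_point_z behind it (hold_point_z is the distance from the TCP to the grasp point, in m); z points along the fingers, y is the direction in which the jaws open and shut (so a half turn about z gives the same grasp; the last joint's range is limited). The gripper opens to 94 mm and grips with 3 to 60 N. Pads are 16 mm wide; open, the fingers measure 119 mm over their backs; the gripper's body (75 mm by 177 mm) begins 78 mm behind the grasp point.
Start: joints at [-0.103, 0.087, 1.371, -0, 1.684, -0.103], TCP at [0.55, -0, 0.206] pointing down, gripper open.
Joint ranges: [-3.1, 3.1], [-0.76, 2.03], [0.27, 2.55], [-1.08, 4.22], [0.17, 2.65], [-2.57, 2.57]. Speed limits (rad/s): [2.79, 2.79, 3.14, 3.14, 3.14, 3.14].

INTERFACE

Orientations are given as [roll, pitch, yaw] about the fixed x, y, z axes, in that order (R = Rz(yaw) Ry(pitch) Rx(roll)).
In Python, from bench import * gives the robot as it stands.
- The arm moves only by the tool step_arm, never from a script. Its argument "increments" is text: rows parted by semicolons, each of 6 numbers parted by spaces: the shift along the tool's x, y, z in cm, then the turn, a rotation vector about the tool's x, y, z in rad. A call has 1 to 5 rows; each row shifts and turns the commanded pose from where the row before left it, along the tool's axes as they then stand; what a row does not reach is not made up. A row lasts 1/10 s, in which the tool goes at most 50 mm and 8.59 degrees, less where a joint would pass 70% of its speed; a pose out of reach is approached as far as the arm can. A call is refused whole if a number of a shift passes 5 or a number of a turn 0.15, either way. A call with a gripper value outside its range is refused whole. "claw" is the gripper's target within -1 to 1 (shut at 1, half-way at 0, fully open at -1), set as the call begins (left out, the last holds). The fingers move at their own pace and stop on an object; the grip force is fixed at half the most. Time passes only in rows, so rows that do not move let the fingers close. It gives the time, the measured TCP pose, the force and the opening at its end, in the units of the state.
- get_obs(): the state, without advancing time (a new reading comes with each control period).
- snapshot(name): name is "scene" or "side" or "wrist"; returns the picture (384x512x3 uint8, red, green, blue); there is no depth.
- calibration(name): a dict with "camera_matrix" (3x3 intrinsics, pixels), "eye" and "orientation" of the camera in the world; the wrist camera has in their place "tool_from_camera" (4x4, takes a point from camera to tool coordinates, whose origin is the TCP and whose axes are the flange's). Camera axes: x right, y up, looking along -z (the intrinsics and any distortion apply to the point x, -y, -z); pixel columns grow to the right and rows downward; lengths in m; the calibration is good to about 2 mm. A picture is of the moment at which its call begins: read the wrist's pose just before it. calibration takes no time and is no camera call.
- close_job(): hands the job in, once; it reports no verdict.
The state is a dict: "time": time; "joint_positions": joint angles; "qvel": joint speeds; "joint_torque": joint torques, N m; "tool_pos": TCP position; "ee_rot": TCP orientation; "wrist_force": force on the tool from outside, world axes, zero at the start; "wrist_torque": the same for the moment, N m; "width": finger opening in m.
Only numpy, scipy, OpenCV 4.12 (cv2) and the standard library are available. Lean on these libraries where they do the work, as an engineer would, in place of code of your own. Each camera call takes 0.05 s, during which the arm holds its last target. There are 200 camera calls.

## Working session

There is one attempt and no reset: what is moved stays moved. The work goes in short steps, Python scripts to look and compute and a tool call to move; the robot and the scene stay as the last step left them, time stands still between calls to the robot, and variables do not carry over. Pictures are saved under pics/ and viewed, about 8 in all and at most 12, crops included, and the job is handed in when it is done.

Besides the shell and the picture viewer there is one more tool, called after ">>>" in YAML: its name, and indented under it one key for each argument. step_arm: Moves the arm, as the interface text tells. Its arguments: {"type":"object","properties":{"increments":{"type":"string"},"claw":{"type":"number"}},"required":["increments"]}

```bash
ls; mkdir -p pics; python3 - <<'E'
from bench import *
import cv2,numpy as np
o=get_obs(); print(o)
for n in("scene","side"):
    im=snapshot(n); cv2.imwrite(f"pics/{n}0.png",im[:,:,::-1])
    print(n,calibration(n))
print(calibration("wrist"))
a=cv2.imread("pics/scene0.png");b=cv2.imread("pics/side0.png")
E
```

```text
pics
{'time': 0.0, 'joint_positions': array([-1.03138829e-01,  8.79848188e-02,  1.37223739e+00, -6.62002263e-05,
        1.68358915e+00, -1.03100665e-01]), 'qvel': array([ 3.49733246e-04, -1.21891354e-03, -2.94107756e-05, -1.49876084e-03,
        5.85681345e-04,  1.29923242e-03]), 'joint_torque': array([ 1.28542815e-03, -3.40182602e+01, -3.02423716e+01,  7.18220207e-02,
        3.29729996e-02, -1.13141955e-04]), 'tool_pos': array([5.49456683e-01, 7.07365700e-06, 2.04296436e-01]), 'ee_rot': array([-3.13937896e+00, -1.62898510e-04,  1.57075060e+00]), 'wrist_force': array([-0.58189113, -0.09170484, -0.62304816]), 'wrist_torque': array([ 0.0359582 ,  0.01431448, -0.07388834]), 'width': 0.0937887995334022}
scene {'camera_matrix': array([[387.82970682,   0.        , 254.4979029 ],
       [  0.        , 387.82970682, 195.20677485],
       [  0.        ,   0.        ,   1.        ]]), 'eye': array([0.91462949, 0.1750319 , 0.81732437]), 'orientation': array([0.51408918, 0.00472091, 1.79366982])}
side {'camera_matrix': array([[387.19509994,   0.        , 255.59289982],
       [  0.        , 387.19509994, 195.53007921],
       [  0.        ,   0.        ,   1.        ]]), 'eye': array([-0.0840335 , -0.5630929 ,  0.72654093]), 'orientation': array([ 0.9403905 ,  0.02190575, -0.75298157])}
{'camera_matrix': array([[337.51100628,   0.        , 252.92944313],
       [  0.        , 337.51100628, 193.16776728],
       [  0.        ,   0.        ,   1.        ]]), 'tool_from_camera': array([[-2.47125859e-04,  9.60018493e-01,  2.79936480e-01,
         8.13088448e-02],
       [ 9.99999967e-01,  2.18550815e-04,  1.33291049e-04,
        -1.24322027e-04],
       [ 6.67815259e-05,  2.79936503e-01, -9.60018515e-01,
        -1.79215392e-01],
       [ 0.00000000e+00,  0.00000000e+00,  0.00000000e+00,
         1.00000000e+00]])}
```

View pics/scene0.png

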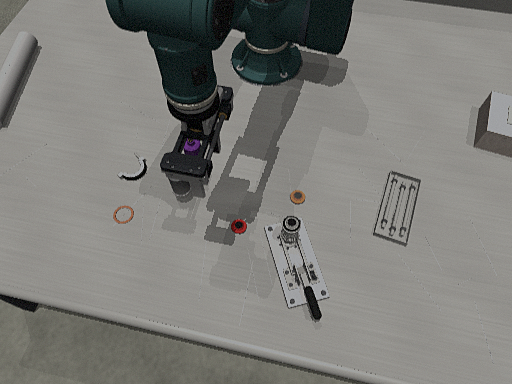

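View pics/side0.png

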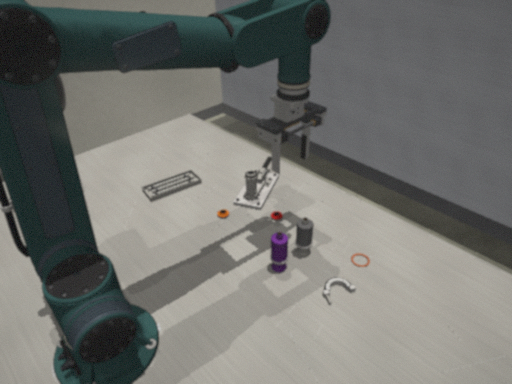

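```bash
python3 - <<'E'
import bench
print([n for n in dir(bench) if n[0]!='_']); print(getattr(bench,'hold_point_z',None))
E
```

```text
['IKError', 'calibration', 'close_job', 'get_obs', 'hold_point_z', 'snapshot']
0.0188
```

Scene view: bellows with black O-ring at (291,222), clamp handle towards (315,310), grey gauge half hidden under the gripper at about (183,185), purple decoy at (193,150), gasket (123,214), clamp half (132,168), tray (398,208). Side view: grey gauge (305,235), purple decoy (279,252), bellows top (252,174).

```bash
cat > h.py <<'E'
import numpy as np, cv2
from scipy.spatial.transform import Rotation as R
from bench import *
def cam(n,o=None):
    c=calibration(n);K=c["camera_matrix"]
    if n!="wrist": return K,np.array(c["eye"]),R.from_euler("xyz",c["orientation"]).as_matrix()
    o=o or get_obs(); T=c["tool_from_camera"];W=R.from_euler("xyz",o["ee_rot"]).as_matrix()
    return K,o["tool_pos"]+W@T[:3,3],W@T[:3,:3]
def ray(C,uv):
    K,e,M=C; p=np.linalg.inv(K)@[uv[0],uv[1],1]; d=M@[p[0],-p[1],-p[2]]; return e,d/np.linalg.norm(d)
def plane(C,uv,z):
    e,d=ray(C,uv); return e+d*(z-e[2])/d[2]
def tri(rs):
    A=sum(np.eye(3)-np.outer(d,d) for e,d in rs);b=sum((np.eye(3)-np.outer(d,d))@e for e,d in rs)
    p=np.linalg.solve(A,b); return p,[np.linalg.norm(np.cross(p-e,d)) for e,d in rs]
def proj(C,p):
    K,e,M=C; q=M.T@(np.array(p)-e); v=K@[q[0],-q[1],-q[2]]; return v[:2]/v[2]
E
python3 - <<'E'
from h import *
S,D=cam("scene"),cam("side")
print("bellows",tri([ray(S,(291,222)),ray(D,(252,174))]))
print("gauge top side@.112",plane(D,(305.5,219),.112),"scene",plane(S,(183,180),.07))
print("purple",plane(D,(280,235),.112))
for n,p in dict(gasket=(123,214),clamp=(132,168),tray=(398,208),handle=(316,316),red=(239,227),orange=(297,197)).items(): print(n,plane(S,p,.01))
a=cv2.imread("pics/side0.png")[120:300,200:400]; b=cv2.imread("pics/scene0.png")[140:330,150:350]
cv2.imwrite("pics/crop0.png",np.hstack([cv2.resize(a,(400,380),interpolation=2),cv2.resize(b,(400,380),interpolation=2)]))
E
```

```text
bellows (array([0.56432521, 0.16738084, 0.09513042]), [np.float64(0.0019104158579915844), np.float64(0.0019104158579916113)])
gauge top side@.112 [ 0.50238394 -0.09840294  0.112     ] scene [ 0.50059509 -0.08850582  0.07      ]
purple [ 0.4150007 -0.0951094  0.112    ]
gasket [ 0.58684533 -0.21748748  0.01      ]
clamp [ 0.46155168 -0.24479136  0.01      ]
tray [0.43095589 0.40616589 0.01      ]
handle [0.71838444 0.25476485 0.01      ]
red [0.55993408 0.05441901 0.01      ]
orange [0.45347784 0.17046357 0.01      ]
```

View pics/crop0.png

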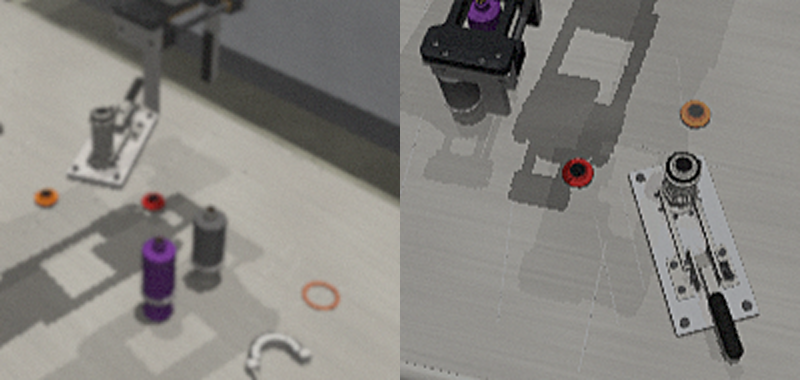

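>>> step_arm:
  increments: "-2 -1 -1 0 0 0.15;0 0 0 0 0 0.15;0 0 0 0 0 0.15;0 0 0 0 0 0.15;0 0 0 0 0 0.15"
  claw: -1

```text
time: 0.6
tool_pos: [0.5397, -0.02, 0.2149]
ee_rot: [-3.141, 0.001, 0.814]
wrist_force: [-1.0, 0.7, 0.3]
width: 0.0941
```

>>> step_arm:
  increments: "0 0 -2 0 0 0.15;0 0 -2 0 0 0.15;0 0 0 0 0 0.15;0 0 0 0 0 0.15;0 0 0 0 0 0.15"

```text
time: 1.1
tool_pos: [0.5398, -0.02, 0.2551]
ee_rot: [-3.141, 0.001, 0.065]
wrist_force: [-0.8, -0.2, -0.2]
width: 0.094
```

>>> step_arm:
  increments: "0 0 0 0 0 0.07;0 0 0 0 0 0"

```text
time: 1.3
tool_pos: [0.5398, -0.02, 0.2548]
ee_rot: [-3.141, 0.001, 0.001]
wrist_force: [-0.3, -0.2, -0.2]
width: 0.0936
```

```bash
python3 - <<'E'
from h import *
import pickle
o=get_obs(); im=snapshot("wrist"); cv2.imwrite("pics/w1.png",im[:,:,::-1]); pickle.dump(o,open("w1.pkl","wb"))
C=cam("wrist",o); print(proj(C,(.502,-.098,.112)),proj(C,(.564,.167,.09)))
E
```

```text
[329.35944351 217.15330712] [ 70.28604433 152.67078817]
```

>>> step_arm:
  increments: "-0.8 2 0 0 0 0;-1 2 0 0 0 0;-1 2 0 0 0 0;-1 1.8 0 0 0 0;0 0 0 0 0 0"

```text
time: 1.85
tool_pos: [0.5012, -0.0997, 0.2554]
ee_rot: [3.141, 0.0, -0.001]
wrist_force: [0.1, -0.2, -0.4]
width: 0.0938
```

```bash
python3 - <<'E'
from h import *
import pickle
o=get_obs(); im=snapshot("wrist"); cv2.imwrite("pics/w2.png",im[:,:,::-1]); pickle.dump(o,open("w2.pkl","wb"))
a=cv2.imread("pics/w1.png"); print(o["tool_pos"],o["ee_rot"])
cv2.imwrite("pics/w12.png",cv2.resize(np.vstack([a,im[:,:,::-1]]),None,fx=.78,fy=.78))
E
```

```text
[ 0.50121168 -0.09966327  0.25541888] [ 3.14100951e+00  3.82376893e-04 -8.81375464e-04]
```

View pics/w12.png

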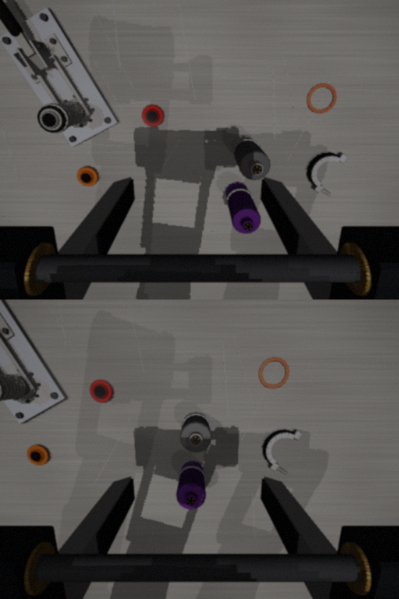

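Wrist views: grey gauge's connector at about (329,215) in w1 and (251,178) in w2; bellows ring at (68,151) in w1, all within 2 px of the predictions.

```bash
python3 - <<'E'
from h import *
import pickle
def g(f): return cv2.imread(f"pics/{f}.png")
C1,C2,S,D=cam("wrist",pickle.load(open("w1.pkl","rb"))),cam("wrist",pickle.load(open("w2.pkl","rb"))),cam("scene"),cam("side")
print("gauge top guess",tri([ray(C1,(329.5,215)),ray(C2,(251,178)),ray(D,(305.5,219))]))
print("bell",tri([ray(C1,(68,151)),ray(S,(291.5,221))]))
A=[(g("w1"),329,215),(g("w2"),251,178),(g("w1"),68,151),(g("scene0"),291,222),(g("side0"),305,222),(g("side0"),252,175)]
cv2.imwrite("pics/crops.png",np.vstack([np.hstack([cv2.resize(im[y-20:y+20,x-20:x+20],(260,260),interpolation=0) for im,x,y in A[i:i+3]]) for i in (0,3)]))
E
```

```text
gauge top guess (array([ 0.50376309, -0.09804462,  0.11085467]), [np.float64(0.0002661204359502505), np.float64(0.00031462119382027353), np.float64(0.0005785993693016746)])
bell (array([0.56397086, 0.1679764 , 0.09590483]), [np.float64(0.003158824885831091), np.float64(0.0031588248858312237)])
```

View pics/crops.png

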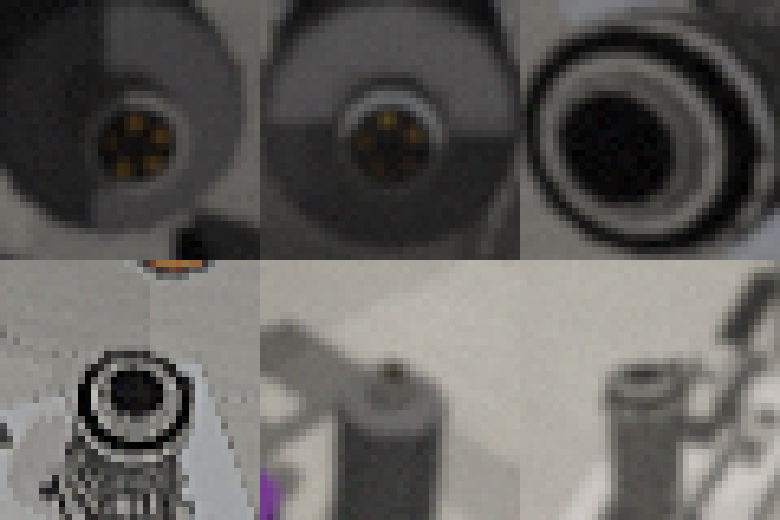

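```bash
python3 - <<'E'
from h import *
import pickle
C1,C2,S,D=cam("wrist",pickle.load(open("w1.pkl","rb"))),cam("wrist",pickle.load(open("w2.pkl","rb"))),cam("scene"),cam("side")
print("gauge",tri([ray(C1,(329.3,216)),ray(C2,(250.5,179.3))]),plane(C1,(329.3,216),.112),plane(C2,(250.5,179.3),.112))
print("bell",tri([ray(C1,(66.3,151.9)),ray(S,(291.3,223))]),plane(C1,(66.3,151.9),.0925),plane(S,(291.3,223),.0925))
E
```

```text
gauge (array([ 0.50300047, -0.09786815,  0.11173133]), [np.float64(0.00015237527971122145), np.float64(0.00015237527971132035)]) [ 0.50324541 -0.09786002  0.112     ] [ 0.50292491 -0.09780514  0.112     ]
bell (array([0.56479874, 0.16953627, 0.0933246 ]), [np.float64(0.0006272117490708756), np.float64(0.0006272117490709647)]) [0.56520615 0.16957538 0.0925    ] [0.56377891 0.16981369 0.0925    ]
```

>>> step_arm:
  increments: "0.18 -0.18 3.4 0 0 0;0 0 5 0 0 0;0 0 5 0 0 0;0 0 4 0 0 0;0 0 2 0 0 0"

```text
time: 2.4
tool_pos: [0.5013, -0.0942, 0.0566]
ee_rot: [-3.139, 0.007, 0.003]
wrist_force: [-0.6, -0.2, 0.9]
width: 0.0936
```

>>> step_arm:
  increments: "0 0 1 0 0 0;0 0 0 0 0 0"

```text
time: 2.6
tool_pos: [0.5033, -0.0953, 0.0501]
ee_rot: [-3.14, 0.003, 0.002]
wrist_force: [-0.2, 0.1, 0.8]
width: 0.0941
```

>>> step_arm:
  increments: "0 0 0 0 0 0;0 0 0 0 0 0;0 0 0 0 0 0;0 0 0 0 0 0;0 0 0 0 0 0"
  claw: 1

```text
time: 3.1
tool_pos: [0.5042, -0.0964, 0.0521]
ee_rot: [3.141, -0.001, 0.001]
wrist_force: [-0.5, 0.1, 0.1]
width: 0.0573
```

>>> step_arm:
  increments: "0 0 0 0 0 0;0 0 0 0 0 0;0 0 0 0 0 0;0 0 0 0 0 0;0 0 0 0 0 0"

```text
time: 3.6
tool_pos: [0.504, -0.0965, 0.0516]
ee_rot: [3.141, -0.0, 0.001]
wrist_force: [-0.8, -2.1, 0.6]
width: 0.0421
```

>>> step_arm:
  increments: "0 0 -1 0 0 0;0 0 -3 0 0 0;0 0 -4 0 0 0;0 0 -3.5 0 0 0;0 0 -2 0 0 0"

```text
time: 4.1
tool_pos: [0.5048, -0.0962, 0.1901]
ee_rot: [3.141, -0.004, 0.001]
wrist_force: [0.6, -0.2, -2.6]
width: 0.0419
```

>>> step_arm:
  increments: "0.5 -2 0 0 0 0;1 -4 0 0 0 0;1 -4 0 0 0 0;1 -4 0 0 0 0;0.7 -3 0 0 0 0"

```text
time: 4.6
tool_pos: [0.5455, 0.0764, 0.1862]
ee_rot: [-3.14, 0.001, 0.002]
wrist_force: [0.7, -1.1, -2.8]
width: 0.0419
```

>>> step_arm:
  increments: "0.5 -1.5 0 0 0 0;0.4 -0.8 0 0 0 0;0.3 -0.5 0 0 0 0;0 0 0 0 0 0"

```text
time: 5.0
tool_pos: [0.5579, 0.1012, 0.1863]
ee_rot: [3.141, 0.0, 0.0]
wrist_force: [-0.8, 0.3, -2.5]
width: 0.0416
```

```bash
python3 - <<'E'
from h import *
import pickle
o=get_obs(); im=snapshot("wrist"); pickle.dump(o,open("w3.pkl","wb")); cv2.imwrite("pics/w3.png",im[:,:,::-1])
s=snapshot("scene");d=snapshot("side");cv2.imwrite("pics/s3.png",s[:,:,::-1]);cv2.imwrite("pics/d3.png",d[:,:,::-1])
C=cam("wrist",o); t=o["tool_pos"]; print(t,o["ee_rot"],o["wrist_force"],o["width"])
p=proj(C,(.5645,.1697,.0925)); q=proj(C,t+[-.001,0,.06]); print(p,q)
x,y=(int(v) for v in p); u,v=(int(k) for k in q)
def crop(im,x,y,h=40,w=52): 
    x=min(max(x,w),512-w);y=min(max(y,h),384-h); print("crop origin",x-w,y-h,"scale",400/2/w); return cv2.resize(im[y-h:y+h,x-w:x+w,::-1],(400,300),interpolation=0)
S,D=cam("scene"),cam("side")
a=[int(k) for k in proj(S,t+[-.001,.03,-.0])];b=[int(k) for k in proj(D,t+[-.001,.03,-.0])]
cv2.imwrite("pics/c3.png",np.vstack([np.hstack([crop(im,x,y),crop(im,u,v)]),np.hstack([crop(s,*a),crop(d,*b)])]))
E
```

```text
[0.55794155 0.10120692 0.18630126] [3.14114548e+00 3.56792770e-04 1.47217319e-04] [-0.80361709  0.26664316 -2.49959475] 0.04164322115200166
[170.68553164 187.95415919] [251.95665991 305.93145879]
crop origin 118 147 scale 3.8461538461538463
crop origin 199 265 scale 3.8461538461538463
crop origin 223 154 scale 3.8461538461538463
crop origin 205 112 scale 3.8461538461538463
```

View pics/c3.png

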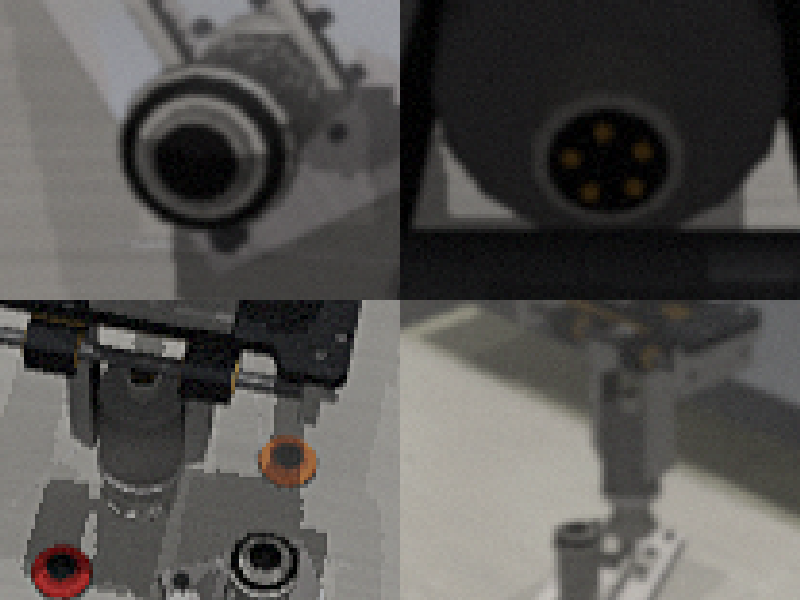

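```bash
python3 - <<'E'
from h import *
import pickle
o=pickle.load(open("w3.pkl","rb")); C=cam("wrist",o); t=o["tool_pos"]
r=plane(C,(170.3,186.5),.0925); g=plane(C,(252.6,304.8),t[2]+.0604); S=cam("scene")
print(r,g,g-t,"shift",r-g)
print("w1+w3 ring",tri([ray(cam("wrist",pickle.load(open("w1.pkl","rb"))),(66.3,151.9)),ray(C,(170.3,186.5))]))
print("tilt check collar",proj(S,g-[0,0,.112]),proj(S,g-[0,0,.078]),proj(S,g-[0,0,.012]))
E
```

```text
[0.56576326 0.16993652 0.0925    ] [0.55774893 0.10094423 0.24670126] [-0.00019262 -0.0002627   0.0604    ] shift [ 0.00801433  0.06899229 -0.15420126]
w1+w3 ring (array([0.56509981, 0.17045559, 0.09074728]), [np.float64(0.0001928346546050534), np.float64(0.0001928346546050728)])
tilt check collar [259.4361095  204.39750186] [259.5489447 196.0474601] [259.79575965 177.78263639]
```

>>> step_arm:
  increments: "0.28 -2 0 0 0 0;0.3 -2.5 0 0 0 0;0.2 -1.6 0 0 0 0;0 -0.8 0.5 0 0 0;0 0 1 0 0 0"

```text
time: 5.65
tool_pos: [0.5659, 0.1713, 0.1718]
ee_rot: [-3.142, -0.002, 0.002]
wrist_force: [0.3, 0.3, -2.8]
width: 0.0418
```

>>> step_arm:
  increments: "0 0 1 0 0 0;0 0 0.4 0 0 0;0 0 0 0 0 0;0 0 0 0 0 0"

```text
time: 6.05
tool_pos: [0.5655, 0.1702, 0.1574]
ee_rot: [3.141, 0.0, 0.0]
wrist_force: [0.5, -0.1, -2.3]
width: 0.0417
```

```bash
python3 - <<'E'
from h import *
o=get_obs(); t=o["tool_pos"]; print(t,o["ee_rot"],o["wrist_force"])
A=[]
for n in("scene","side"):
    im=snapshot(n); C=cam(n); cv2.imwrite(f"pics/{n}4.png",im[:,:,::-1]); x,y=(int(k) for k in proj(C,[t[0],t[1],.1]))
    print(n,"origin",x-25,y-30,"scale 8; expect flange bottom",proj(C,[t[0]-.0002,t[1]-.0003,t[2]-.0516]),"bellows face",proj(C,[.5655,.170,.09]))
    A.append(cv2.resize(im[y-30:y+30,x-25:x+25,::-1],(400,480),interpolation=0))
cv2.imwrite("pics/c4.png",np.hstack(A))
E
```

```text
[0.56548069 0.17023116 0.15739963] [3.14137440e+00 1.05667673e-04 9.09836092e-06] [ 0.51059343 -0.13406925 -2.25775336]
scene origin 266 192 scale 8; expect flange bottom [291.73751166 220.85278479] bellows face [291.14830158 224.27427009]
side origin 225 141 scale 8; expect flange bottom [250.94846932 170.35472119] bellows face [251.13855695 174.75512099]
```

View pics/c4.png

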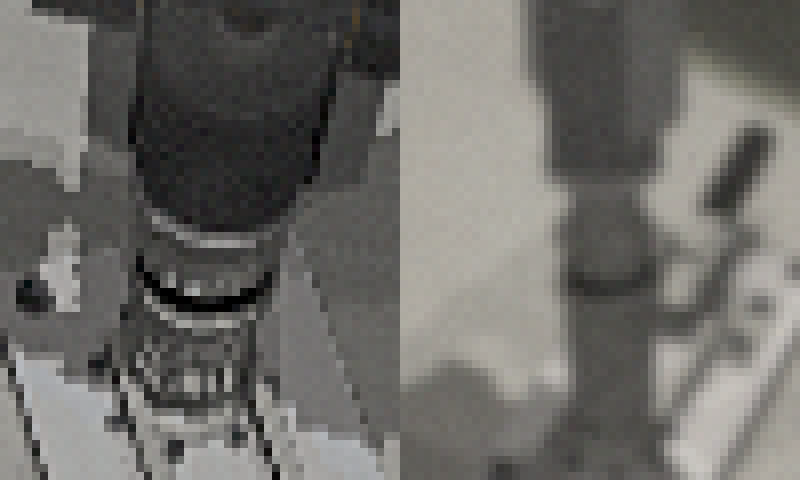

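>>> step_arm:
  increments: "0 0 0.3 0 0 0;0 0 0.3 0 0 0;0 0 0.2 0 0 0;0 0 0 0 0 0;0 0 0 0 0 0"

```text
time: 6.65
tool_pos: [0.5654, 0.1708, 0.1493]
ee_rot: [3.142, 0.0, 0.001]
wrist_force: [-0.4, -0.4, -2.6]
width: 0.0418
```

>>> step_arm:
  increments: "0 0 0.15 0 0 0;0 0 0.15 0 0 0;0 0 0.1 0 0 0;0 0 0 0 0 0;0 0 0 0 0 0"

```text
time: 7.15
tool_pos: [0.5656, 0.1709, 0.1459]
ee_rot: [-3.141, -0.001, 0.001]
wrist_force: [0.2, -0.1, -1.3]
width: 0.0419
```

>>> step_arm:
  increments: "0 0 0.1 0 0 0;0 0 0.1 0 0 0;0 0 0.1 0 0 0;0 0 0 0 0 0;0 0 0 0 0 0"

```text
time: 7.65
tool_pos: [0.5657, 0.1709, 0.1433]
ee_rot: [-3.141, -0.001, 0.001]
wrist_force: [-1.2, 0.1, 3.4]
width: 0.0414
```

>>> step_arm:
  increments: "0 0 0.1 0 0 0;0 0 0.1 0 0 0;0 0 0 0 0 0;0 0 0 0 0 0;0 0 0 0 0 0"

```text
time: 8.15
tool_pos: [0.5658, 0.1709, 0.1418]
ee_rot: [-3.141, -0.002, 0.001]
wrist_force: [-2.2, -1.0, 7.1]
width: 0.042
```

>>> step_arm:
  increments: "0 0 0.1 0 0 0;0 0 0 0 0 0;0 0 0 0 0 0"

```text
time: 8.45
tool_pos: [0.5658, 0.1709, 0.1412]
ee_rot: [-3.141, -0.002, 0.001]
wrist_force: [-3.2, -1.3, 8.1]
width: 0.0413
```

```bash
python3 - <<'E'
from h import *
F=[];Z=[]
for i in range(6):
    o=get_obs(); F.append(np.r_[o["wrist_force"],o["wrist_torque"]]);Z.append(np.r_[o["tool_pos"],o["width"]]); im=snapshot("side" if i%2 else "scene"); cv2.imwrite(f"pics/e{i%2}.png",im[:,:,::-1])
print(np.mean(F,0).round(3),np.std(F,0).round(2),np.mean(Z,0).round(4),o["ee_rot"],o["time"])
t=o["tool_pos"];A=[]
for n,f in(("scene","e0"),("side","e1")):
    im=cv2.imread(f"pics/{f}.png");x,y=(int(k) for k in proj(cam(n),[t[0],t[1],.1]))
    A.append(cv2.resize(im[y-30:y+30,x-25:x+25],(400,480),interpolation=0))
cv2.imwrite("pics/c5.png",np.hstack(A))
E
```

```text
[-2.653 -0.985  7.911 -0.053  0.699  0.015] [0.41 0.45 0.38 0.03 0.03 0.02] [0.5658 0.1709 0.1412 0.0416] [-3.14130963e+00 -1.80721727e-03  8.25456196e-04] 8.7
```

View pics/c5.png

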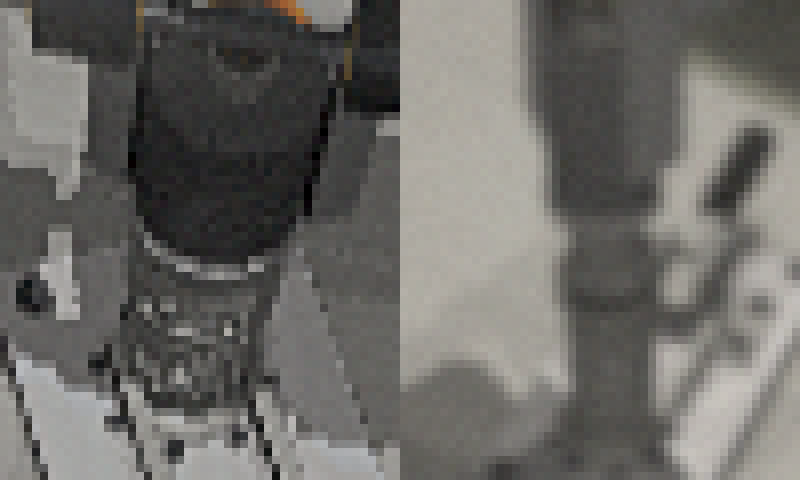

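>>> step_arm:
  increments: "-0.04 0.02 0 0 0 0;0 0 0.07 0 0 0;0 0 0 0 0 0;0 0 0 0 0 0"

```text
time: 9.15
tool_pos: [0.5657, 0.1708, 0.1408]
ee_rot: [-3.141, -0.003, 0.001]
wrist_force: [-1.7, -0.7, 8.8]
width: 0.0421
```

```bash
cat > m.py <<'E'
from h import *
F=[]
for i in range(4):
    o=get_obs(); F.append(np.r_[o["wrist_force"],o["wrist_torque"],o["tool_pos"],o["width"]]); snapshot("side")
print(np.mean(F,0).round(4),o["ee_rot"],o["time"])
E
python3 m.py
```

```text
[-2.2160e+00 -7.0800e-01  9.1935e+00  1.8600e-02  6.3160e-01 -1.4000e-03
  5.6570e-01  1.7080e-01  1.4090e-01  4.1600e-02] [-3.14089708e+00 -2.84443773e-03  8.59514470e-04] 9.3
```

>>> step_arm:
  increments: "-0.06 0.02 0.02 0 0 0;0 0 0 0 0 0;0 0 0 0 0 0;0 0 0 0 0 0;0 0 0 0 0 0"

```text
time: 9.85
tool_pos: [0.5656, 0.1708, 0.1409]
ee_rot: [-3.141, -0.004, 0.001]
wrist_force: [-0.9, 0.7, 9.0]
width: 0.0418
```

```bash
python3 m.py
```

```text
[-1.1764e+00  2.2100e-02  9.1121e+00  1.0230e-01  4.4390e-01  1.8000e-03
  5.6560e-01  1.7080e-01  1.4090e-01  4.1700e-02] [-3.14050444e+00 -4.11601259e-03  8.96716156e-04] 10.0
```

>>> step_arm:
  increments: "0 0 0 0 0 0;0 0 0 0 0 0;0 0 0 0 0 0;0 0 0 0 0 0;0 0 0 0 0 0"

```text
time: 10.55
tool_pos: [0.5656, 0.1708, 0.1409]
ee_rot: [-3.141, -0.004, 0.001]
wrist_force: [-2.2, -0.1, 8.3]
width: 0.0416
```

>>> step_arm:
  increments: "0 0 0 0 0 0;0 0 0 0 0 0;0 0 0 0 0 0;0 0 0 0 0 0;0 0 0 0 0 0"

```text
time: 11.05
tool_pos: [0.5656, 0.1708, 0.1409]
ee_rot: [-3.141, -0.004, 0.001]
wrist_force: [-1.8, 0.5, 7.7]
width: 0.0422
```

>>> step_arm:
  increments: "0 0 0 0 0 0;0 0 0 0 0 0;0 0 0 0 0 0;0 0 0 0 0 0;0 0 0 0 0 0"

```text
time: 11.55
tool_pos: [0.5656, 0.1708, 0.1409]
ee_rot: [-3.14, -0.004, 0.001]
wrist_force: [-1.6, -0.4, 9.5]
width: 0.0417
```

>>> step_arm:
  increments: "0 0 0 0 0 0;0 0 0 0 0 0;0 0 0 0 0 0;0 0 0 0 0 0;0 0 0 0 0 0"

```text
time: 12.05
tool_pos: [0.5656, 0.1708, 0.1409]
ee_rot: [-3.14, -0.004, 0.001]
wrist_force: [-1.1, 0.8, 8.5]
width: 0.0417
```

```bash
python3 m.py; python3 - <<'E'
from h import *
w=snapshot("wrist")[:,:,::-1]; cv2.imwrite("pics/w6.png",w); a=cv2.imread("pics/w3.png"); s=snapshot("side")[:,:,::-1]; sc=snapshot("scene")[:,:,::-1]
r=cv2.matchTemplate(w[270:340,220:290],a[287:322,236:269],cv2.TM_CCOEFF_NORMED); _,m,_,l=cv2.minMaxLoc(r); print("connector shift px",l[0]-16,l[1]-17,m)
cv2.imwrite("pics/c6.png",np.hstack([cv2.resize(sc[180:255,245:335],(360,300),interpolation=0),cv2.resize(s[130:205,205:295],(360,300),interpolation=0)]))
E
```

```text
[-1.3943  0.1017  8.9929  0.0929  0.4434  0.0247  0.5656  0.1708  0.1409
  0.0416] [-3.14052473e+00 -4.11029241e-03  8.62351091e-04] 12.2
connector shift px 0 0 0.97210693359375
```

View pics/c6.png

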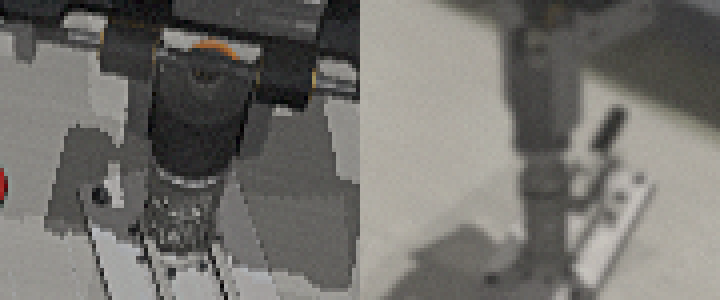

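The gauge sits upright on the bellows: flange joint at about (192,178) in the scene crop and (542,185) in the side crop. The fingers are well above the flanges and nothing is tipped. The push is steady at about 11.5 N in all, so I'm handing in.

```bash
python3 -c "
from bench import *
print(close_job())"
```

```text
the job is handed in; nothing more can be done
None
```

The gauge is seated on the centering ring and pressed down with about 11.5 N. I handed the job in with the arm still gripping the housing and pushing. The hand-in reports no verdict, so this rests on my own checks.

- **Grip:** I held the grey housing about 70 mm up, with the jaws at 42 mm. The fingertips are about 51 mm above the gauge's flange underside, clear of the flanges.
- **Seating:** Contact came at a tool height of about 146.5 mm. A properly seated gauge should give 146.6 mm; one perched on the ring's lip would give 150.6 mm.
- **Push:** The wrist read +9.0 N, and the gauge's own weight adds about 2.4 N. From the tool height, the bellows shortened by about 5.6 mm, which agrees. I held it for over 2 s, with the tool position steady to 0.1 mm and single force readings varying by about 1 N.
- **Upright:** The tool is within 0.005 rad of vertical, and the gauge had not slipped in the grip (0 px shift in the wrist camera).
- **Side force:** A sideways force of about 2.7 N built up while pressing. I eased it to about 1.4 N with small shifts, but it did not go to zero.
- **Other parts:** I did not measure the bystanders again at the end, but the arm never went low near them.

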